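Make contact on the two-chip test fixture and hold the lever

TASK

Get the chip test fixture ready and keep it in contact for a reading: press both hinged covers down until they snap shut and stay shut by themselves, and only then press the spring lever's paddle down until its pointer stands at the long mark, between the two short ones. Keep holding it there and finish like that, without letting go; do not push the lever far past the marks, since that crushes the contact pins, and leave the things lying around where they are.

Things in the scene. Friction and masses are not known exactly. Their poses are not given: they have to be found in the camera images.
- fixture: chip test fixture, aluminium and black, base 124 x 164 mm, screwed to the bench; origin: centre of its underside. Its +x points away from the robot, +y left, z up; turned at most 0.35 rad. On top two chip nests side by side, each with a hinged cover; on its front a lever and an upright scale plate 4 mm thick, 62 to 66 mm in front of the origin, y from -8 to 78 mm, top 74 mm high
- cover_left (a joint): left cover, hinged at its far edge: 0 = shut, positive = open upward (rad); starts 0.6 to 1.3, stays where left (0.6 N moves it). Below 0.12 rad a spring ball resists, up to 8 N at the front bar, until it snaps over at about 0.055 and holds the cover at 0 by itself; 10 to 15 N on the front bar always shuts it; the stop at 0 is solid
- cover_left_front (a point): left cover (54 mm wide, 66 mm from hinge to front edge, 7 mm thick, aluminium frame, clear pane): middle of its ribbed front bar, on the outer face, 58 mm from the hinge; z axis = outward normal of that face, x axis points to the hinge. Shut, it lies 60 mm above the bench at x = -17, y = 36 mm in the fixture's frame
- cover_left_hinge (a point): middle of the left cover's hinge line (along the fixture's y), 56 mm above the bench, at x = 41, y = 36 mm in the fixture's frame; does not move
- cover_right (a joint): right cover, hinged at its far edge: 0 = shut, positive = open upward (rad); starts 0.6 to 1.3, stays where left (0.6 N moves it). Below 0.12 rad a spring ball resists, up to 8 N at the front bar, until it snaps over at about 0.055 and holds the cover at 0 by itself; 10 to 15 N on the front bar always shuts it; the stop at 0 is solid
- cover_right_front (a point): right cover (54 mm wide, 66 mm from hinge to front edge, 7 mm thick, aluminium frame, clear pane): middle of its ribbed front bar, on the outer face, 58 mm from the hinge; z axis = outward normal of that face, x axis points to the hinge. Shut, it lies 60 mm above the bench at x = -17, y = -36 mm in the fixture's frame
- cover_right_hinge (a point): middle of the right cover's hinge line (along the fixture's y), 56 mm above the bench, at x = 41, y = -36 mm in the fixture's frame; does not move
- lever (a joint): spring lever turning about an axis along the fixture's x: 0 = rest, paddle raised 0.5 rad above level; grows as it is pressed down; 0.50 = level, pointer on the long mark; 0.42 and 0.58 = short marks; beyond 0.75 the pins are crushed; stop at 0.85. About 2.5 N on the paddle starts it, 7 N at the long mark; flies back if let go
- paddle_top (a point): centre of the top of the lever's black thumb paddle (32 mm along the lever, 24 mm across, 7 mm thick) at the lever's right end, 98 mm from the pivot axis. With the lever level its top is level, 52 mm above the bench, at x = -83, y = -88 mm in the fixture's frame; at rest 98 mm above the bench, y = -73 mm
- lever_pivot (a point): the lever's pivot, 46 mm above the bench, at x = -75, y = 10 mm in the fixture's frame; does not move. Left of it the lever's thin tail is the pointer, in front of the scale plate; the tail rises as the paddle goes down
- chip_box_a: closed chip box, clear lid on black base, 50 x 50 x 18 mm, loose, behind the fixture on the left; origin at the centre of its underside; a bystander, not to be disturbed
- chip_box_d: smaller closed chip box, 44 x 44 x 14 mm, loose, behind the fixture on the right; origin at the centre of its underside; a bystander, not to be disturbed
- tweezers_black: black tweezers 121 mm long, 10 mm high, lying loose left of the fixture; origin at the centre of its underside; a bystander, not to be disturbed
- hex_key_5: black hex key 73 x 25 x 5 mm, lying loose right of the fixture; origin at the centre of its underside; a bystander, not to be disturbed
- vial_b: glass vial with a white cap, 23 mm across, 52 mm tall, standing loose to the right of the microscope; origin at the centre of its underside; a bystander, not to be disturbed
- vial_d: glass vial with a white cap, like the other, standing loose to the right of the microscope; origin at the centre of its underside; a bystander, not to be disturbed

How it is judged (in metres and radians):
On the way, in this order (a step that is already met when the one before it is completed fails the run):
1. both covers are snapped shut (value of joint each of cover_left, cover_right below 0.04 rad), for 0.3 s.
2. the lever is pressed to the long mark and held there (value of joint lever between 0.42 and 0.58 rad and contact force between any of the fingers, the arm and lever above 2 N), for 0.5 s.
At the end, for the whole second after the job is handed in: The robot is still pressing the lever (more than 2 N on it) and holds it steady with the pointer between the short marks (0.42 to 0.58 rad, long mark 0.50); both covers are shut within 0.04 rad, held by their snaps and not by the robot (all of step 1 and all of step 2 and velocity of joint lever between -0.1 and 0.1 rad/s and contact force between each of the arm, the fingers and cover_left below 0.5 N and contact force between each of the arm, the fingers and cover_right below 0.5 N); the arm keeps its last pose, push and grip.
It fails at once if the lever is pressed (beyond 0.12 rad) while a cover is not snapped shut (value of joint lever above 0.12 rad and not (value of joint each of cover_left, cover_right below 0.04 rad)).
It fails at once if the lever is pushed beyond 0.75 rad, crushing the pins (value of joint lever above 0.75 rad).
It fails at once if a thing lying around is moved by more than 30 mm or tipped over (distance of any of chip_box_a, chip_box_d, tweezers_black, hex_key_5, vial_b, vial_d from where it was at the start of the episode above 0.03 m or angle between any of vial_b, vial_d's own z axis and vertical above 0.5 rad).
It also fails if it takes over 42 s, if anything falls off the work surface, if the arm or the gripper's body presses on something with over 40 N, if the wrist force passes 120 N, or if a joint passes its speed limit or range.

ROBOT

A 6-joint arm with a two-finger parallel gripper is mounted at the origin on a cart in front of the work surface, level with it; the furniture and walls round the work are solid. World frame = base frame: x ahead of the robot, y to its left, z up, the work surface at z = 0. Lengths are in mm, angles in rad, forces in N, time in s.
With the tool pointing down it reaches from about 275 to 750 mm from the base axis. Payload 10.2 kg.
Tool frame: the origin (TCP) lies at the very end of the fingers, on their centre line; the grasp point (between the pads) lies 19 mm behind it; z points along the fingers, y is the line along which they close (so a half turn about z gives the same grasp; the last joint's range is limited). The gripper opens to 85 mm and grips with 20 to 120 N. Pads are 22 mm wide; open, the fingers measure 114 mm over their backs; the gripper's body (76 mm by 85 mm) begins 54 mm behind the grasp point. The pads swing forward as they close: fully open they stand 13 mm farther back than shut.
Start: joints at [1.035, 0.313, 1.498, -0, 1.331, -0.223], TCP at [161.568, 499.527, 231.294] pointing down, gripper open.
Joint ranges: [-2.94, 2.94], [-0.97, 2.17], [0.19, 2.56], [-1.23, 4.37], [0.02, 3.11], [-2.88, 2.88]. Speed limits (rad/s): [2.39, 2.39, 3.01, 3.14, 3.14, 3.14].

INTERFACE

Orientations are given as a unit quaternion [w, x, y, z].
In Python, from rig import ctrl gives the robot as it stands.
- The arm moves only by the tool step_arm, never from a script. Its argument "increments" is a list of rows, each a list of 3 entries, a list of its own where there are three numbers: the shift along the tool's x, y, z in cm, then the turn, a rotation vector about the tool's x, y, z in degrees, then the opening in per cent of the stroke, from 0 (shut) to 100 (fully open). A call has 1 to 8 rows; each row is the pose to reach, as a shift and turn from the pose commanded when the call began, along the tool's axes at that moment; what a row does not reach only later rows make up. A row lasts 1/8 s, in which the tool goes at most 62.5 mm and 10.7 degrees, less where a joint would pass 70% of its speed; a pose out of reach is approached as far as the arm can. A call with a gripper value outside its range is refused whole. The fingers move at their own pace and stop on an object; "squeeze" is the grip in N (left out, the last holds). Time passes only in rows, so rows that repeat a pose let the fingers close. It gives the time, the measured TCP pose, the force, the opening and the grip force at its end, in the units of the state.
- ctrl.sense(): the state, without advancing time (a new reading comes with each control period).
- ctrl.capture(name): name is "scene" or "top" or "wrist"; returns a dict with "img" (384x512x3 uint8, red, green, blue), "fx", "fy", "cx", "cy" (pixels), "k1" (the pictures are not rectified: a ray, as slopes to the right and down, at radius r is drawn at 1 + k1 r^2 times it, then the intrinsics apply), "extrinsics" (4x4, takes a point from camera to world coordinates). Camera axes: x right, y down, z forward; pixel columns grow to the right and rows downward; lengths in mm; the calibration is good to about 2 mm. A picture is of the moment at which its call begins. There is no depth.
- ctrl.finish_job(): hands the job in; it is judged then, once.
The state is a dict: "time_s": time; "joints": joint angles; "dq": joint speeds; "tau": joint torques, N m; "eef_pos": TCP position; "ee_rot": TCP orientation; "force": force on the tool from outside, world axes, zero at the start; "wrist_torque": the same for the moment, N m; "grip_width": opening from 0.0 (shut) to 1.0 (fully open); "grip_force": force on a finger pad.
Only numpy, scipy, OpenCV 4.12 (cv2) and the standard library are available. Lean on these libraries where they do the work, as an engineer would, in place of code of your own. Each camera call takes 0.05 s, during which the arm holds its last target. There are 200 camera calls.

## Working session

There is one attempt and no reset: what is moved stays moved. The work goes in short steps, Python scripts to look and compute and a tool call to move; the robot and the scene stay as the last step left them, time stands still between calls to the robot, and variables do not carry over. Pictures are saved under pics/ and viewed, at most 10 in all, crops included, and the job is handed in when it is done.

Besides the shell and the picture viewer there is one more tool, called after "Call:" as name([rows], argument=value, ...), one row to a line, values as JSON. step_arm: Moves the arm, as the interface text tells. Its arguments: {"type":"object","properties":{"increments":{"type":"array"},"squeeze":{"type":"number"}},"required":["increments"]}

```bash
mkdir -p pics
cat > h.py <<'E'
import numpy as np, cv2
from rig import ctrl
def cap(n):
    c=ctrl.capture(n); return c
def save(c,f,crop=None,s=1):
    im=c["img"][:,:,::-1]
    if crop: x0,y0,x1,y1=crop; im=im[y0:y1,x0:x1]
    cv2.imwrite("pics/"+f,cv2.resize(im,None,fx=s,fy=s,interpolation=cv2.INTER_CUBIC))
def ray(c,u,v):
    K=np.array([[c["fx"],0,c["cx"]],[0,c["fy"],c["cy"]],[0,0,1.]])
    p=cv2.undistortPoints(np.array([[[u,v]]],float),K,np.array([c["k1"],0,0,0.]))[0,0]
    E=np.array(c["extrinsics"]); d=E[:3,:3]@[p[0],p[1],1]; return E[:3,3],d/np.linalg.norm(d)
def plane(c,u,v,z):
    o,d=ray(c,u,v); return o+d*(z-o[2])/d[2]
def proj(c,P):
    E=np.array(c["extrinsics"]); q=E[:3,:3].T@(np.array(P,float)-E[:3,3])
    x,y=q[0]/q[2],q[1]/q[2]; f=1+c["k1"]*(x*x+y*y)
    return np.array([c["fx"]*x*f+c["cx"],c["fy"]*y*f+c["cy"]])
E
python3 - <<'E'
from h import *
a=cap("top");b=cap("scene")
save(a,"top.png",s=1.5);save(b,"scene.png",s=1.5)
for c in(a,b): print(c["fx"],c["cx"],c["cy"],c["k1"],np.round(c["extrinsics"],3).tolist())
s=ctrl.sense();print(s["ee_rot"],s["force"],s["time_s"],s["grip_width"])
E
```

```text
441.38303978713975 257.4072911840836 184.0423699960566 -0.06498448106305849 [[0.001, -0.993, 0.119, 401.545], [-1.0, -0.002, -0.01, 137.38], [0.01, -0.119, -0.993, 1406.192], [0.0, 0.0, 0.0, 1.0]]
453.36675819331487 260.5745228151048 200.85368779781302 0.056363961189352475 [[0.673, -0.356, 0.648, -467.371], [-0.739, -0.3, 0.603, -806.293], [-0.021, -0.885, -0.465, 825.152], [0.0, 0.0, 0.0, 1.0]]
[-2.03492454e-04  1.55761513e-01  9.87794527e-01 -5.30841034e-04] [ 0.09309626  0.15130928 -0.4201303 ] 0.1 1.0031038419734668
```

View pics/top.png

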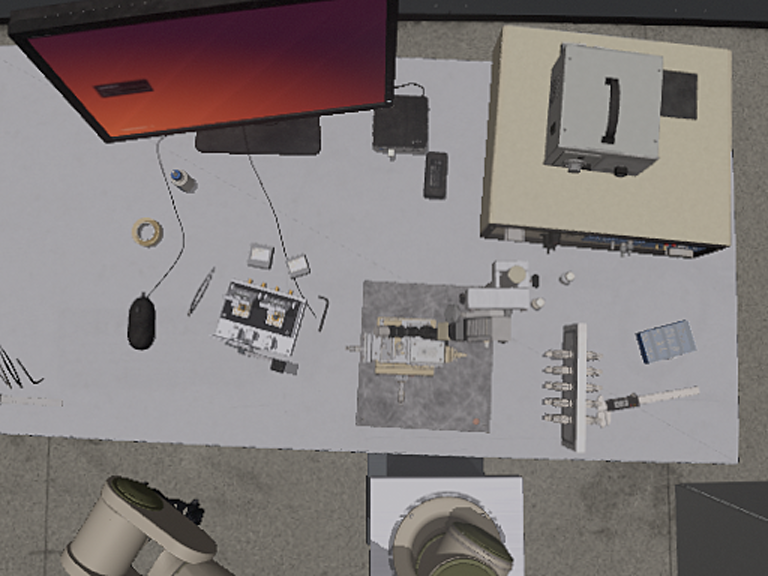

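View pics/scene.png

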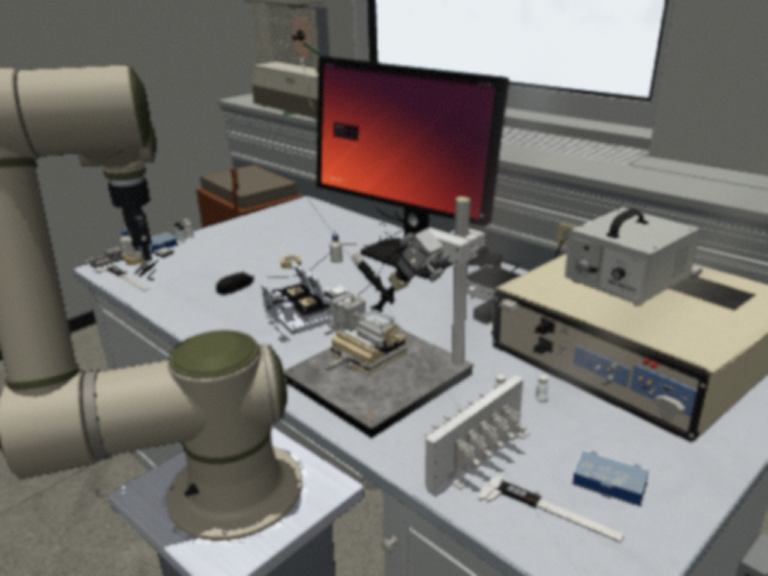

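The top view shows the fixture around (172,213) px in original scale, with its paddle lower right at about (190,244). Tweezers are on its left, the hex key on its right at (215,208). I'll zoom in.

Run:
```python
from h import *
a=cap("top");save(a,"topc.png",(120,150,230,260),6)
np.set_printoptions(precision=1,suppress=True)
for u,v,z in((172,213,55),(190,244,98),(215,208,0),(205,177,0),(133,195,0)):print(plane(a,u,v,z))
```

```text
[474.2 385.5  55. ]
[380.9 322.6  98. ]
[493.5 258.7   0. ]
[593.1 292.    0. ]
[534.4 522.5   0. ]
```

View pics/topc.png

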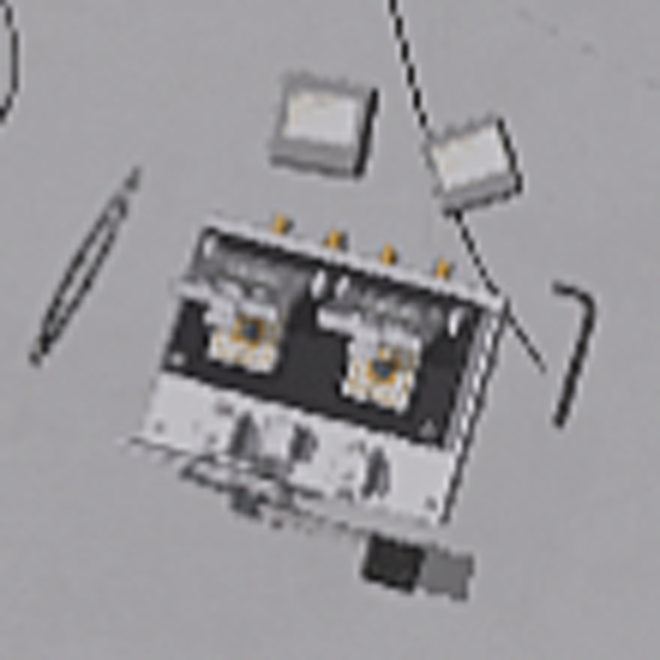

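The fixture yaw comes out at about -0.26 rad from both the back edge and the right edge. Both covers stand open, and the paddle is at crop (393,562). Next I move above it, gripper closed, for a wrist view.

Call:
step_arm([
  [[-28, -2.9, -10], [0, 0, -3], 0],
  [[-28, -2.9, -10], [0, 0, -3], 0],
  [[-28, -2.9, -10], [0, 0, -3], 0],
  [[-28, -2.9, -10], [0, 0, -3], 0],
  [[-28, -2.9, -10], [0, 0, -3], 0],
  [[-28, -2.9, -10], [0, 0, -3], 0],
  [[-28, -2.9, -10], [0, 0, -3], 0],
  [[-28, -2.9, -10], [0, 0, -3], 0],
])

```text
time_s: 1.15
eef_pos: [418.0, 386.3, 331.0]
ee_rot: [-0.0, 0.129, 0.992, -0.0]
force: [0.8, -0.5, -0.1]
grip_width: -0.002
grip_force: 0.0
```

Run:
```python
from h import *
np.set_printoptions(precision=3,suppress=True)
a=cap("wrist");save(a,"w1.png",s=1.5)
import pickle;pickle.dump(a,open("w1.pkl","wb"))
print(np.array(a["extrinsics"]),a["fx"],a["k1"]);s=ctrl.sense();print(s["eef_pos"],s["ee_rot"],s["time_s"],s["grip_width"],s["force"])
```

```text
[[  0.256   0.929   0.266 349.578]
 [  0.967  -0.246  -0.071 404.259]
 [ -0.001   0.275  -0.961 473.973]
 [  0.      0.      0.      1.   ]] 291.02396896727043 0.005425217260211944
[418.051 386.347 331.118] [-0.     0.129  0.992 -0.   ] 1.2 1.2629165097013762e-05 [-0.198 -0.408  0.212]
```

View pics/w1.png

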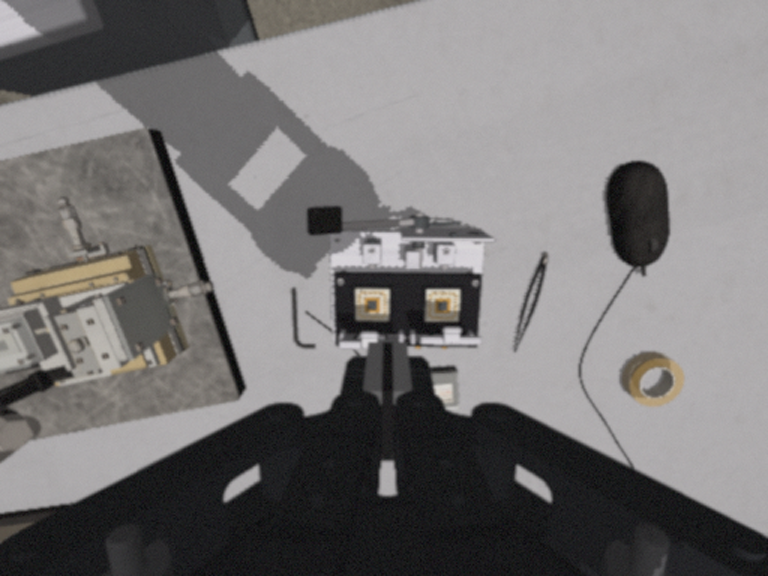

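The wrist view is aligned with the fixture. The paddle is at (324,220), the scale plate's left end at (493,238), the chip nests at (373,305) and (443,305), and the covers are nearly upright near row 340 (all in 1.5x pixels). I compute the pose and check it by projecting known points.

```bash
cat > pose.py <<'E'
import numpy as np
def pose(A,yaw,local):
    c,s=np.cos(yaw),np.sin(yaw);R=np.array([[c,-s],[s,c]]);return A-R@local
def w(o,yaw,p):
    c,s=np.cos(yaw),np.sin(yaw);R=np.array([[c,-s],[s,c]]);return np.r_[R@np.array(p[:2],float)+o,p[2]]
E
python3 - <<'E'
from h import *; from pose import *
import pickle
np.set_printoptions(precision=1,suppress=True)
a=pickle.load(open("w1.pkl","rb"))
P=plane(a,324.5/1.5,220/1.5,98);S=plane(a,492/1.5,238/1.5,74)
print(P,S)
d=(S-P)[:2];yaw=np.arctan2(d[1],d[0])-np.arctan2(151,18);print("yaw2pt",yaw,np.linalg.norm(d),np.hypot(151,18))
for y in(-.2587,yaw):
    print(pose(P[:2],y,[-83,-73]),pose(S[:2],y,[-65,78]))
# dark paddle mask, nests
im=a["img"].astype(int);m=(im.max(2)<45).astype(np.uint8);n,l,st,ce=cv2.connectedComponentsWithStats(m)
for i in range(1,n):
    if 60<st[i,4]<3000:print(st[i],ce[i],ce[i]*1.5)
yaw=-.2587;o=(pose(P[:2],yaw,[-83,-73])+pose(S[:2],yaw,[-65,78]))/2
print("o",o)
for nm,p in dict(pad=(-83,-73,98),plate=(-65,78,74),plateR=(-65,-8,74),hL=(41,36,56),hR=(41,-36,56),basebl=(62,82,0),fr=(-62,-82,0)).items():print(nm,proj(a,w(o,yaw,p))*1.5)
save(a,"w1c.png",(195,125,345,245),5)
E
```

```text
[381.8 340.1  98. ] [439.2 480.5  74. ]
yaw2pt -0.26958142035404253 151.7487726489077 152.0690632574555
[480.7 389.4] [482.1 388.5]
[481.2 388.3] [481.1 388. ]
[100  87  39 101 592] [118.8 134.8] [178.2 202.3]
[ 405  108   40   70 1654] [421.6 141.5] [632.4 212.2]
[205 138  23  18 359] [216.1 146.6] [324.1 219.9]
[ 224  182   96   42 2308] [270.1 201. ] [405.1 301.5]
[138 195  25  67 309] [149.7 226.9] [224.6 340.3]
[  0 246  47  31 472] [ 18.7 258.1] [ 28.1 387.1]
o [481.4 388.9]
pad [324.2 220.9]
plate [492.3 237.1]
plateR [399.1 237.2]
hL [440.6 336.6]
hR [370.6 336.6]
basebl [473.8 334.9]
fr [329.2 228.7]
```

View pics/w1c.png

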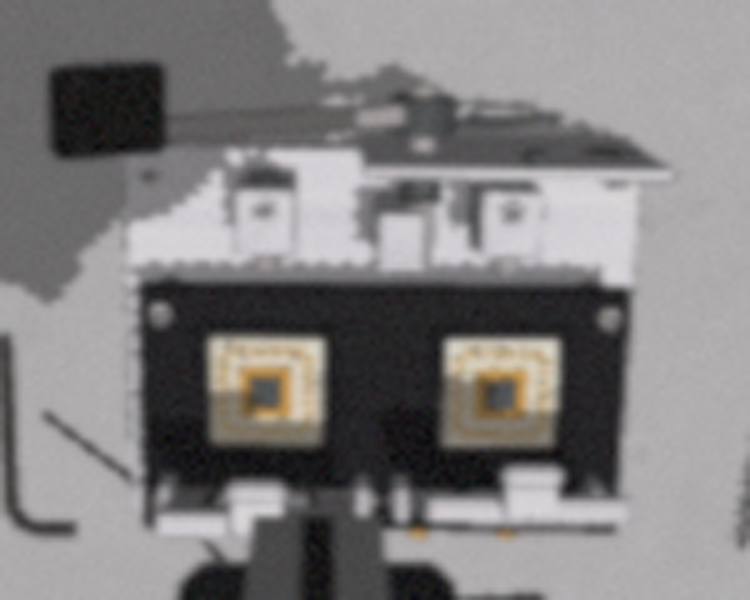

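Projections match within 1–2 px, so the fixture origin is ≈ (481.4, 388.9) with yaw ≈ -0.262. Cover tips show at crop (533,470–515) for the left and (255,485–530) for the right. Next: cover angles from the ray and hinge circle, cross-checked in the top view.

Run:
```python
from h import *; from pose import *
import pickle
np.set_printoptions(precision=1,suppress=True)
a=pickle.load(open("w1.pkl","rb"));t=cap("top");o=np.array([481.4,388.9]);yaw=-.262
def tip(th,y,r=66,n=4): return w(o,yaw,(41-r*np.cos(th)+n*np.sin(th),y,56+r*np.sin(th)+n*np.cos(th)))
for nm,y in(("L",36),("R",-36)):
  for th in np.arange(.6,1.35,.1):
    print(nm,round(th,1),"wristcrop",(proj(a,tip(th,y))-[195,125])*5,"inner",(proj(a,tip(th,y,66,-3))-[195,125])*5,"topcrop",(proj(t,tip(th,y))-[120,150])*6)
# chip boxes in fixture frame
for u,v,z in((325,125,18),(473,160,14),(560,300,0)):
    p=plane(t,120+u/6,150+v/6,z)[:2]-o;c,s=np.cos(yaw),np.sin(yaw);print(c*p[0]+s*p[1],-s*p[0]+c*p[1])
```

```text
L 0.6 wristcrop [517.7 376. ] inner [515.5 355.9] topcrop [214.4 361.6]
L 0.7 wristcrop [519.5 396.9] inner [517.6 374.9] topcrop [214.6 352.6]
L 0.8 wristcrop [521.1 419.3] inner [519.4 395.7] topcrop [215.4 342.6]
L 0.9 wristcrop [522.3 442.9] inner [520.9 418. ] topcrop [216.6 331.8]
L 1.0 wristcrop [523.2 467.5] inner [522.2 441.5] topcrop [218.3 320.2]
L 1.1 wristcrop [523.8 492.5] inner [523.1 466. ] topcrop [220.4 308.1]
L 1.2 wristcrop [524.  517.8] inner [523.7 491. ] topcrop [223.  295.5]
L 1.3 wristcrop [523.9 542.8] inner [524.  516.3] topcrop [226.  282.6]
R 0.6 wristcrop [253.  375.1] inner [253.8 355.1] topcrop [353.6 399.8]
R 0.7 wristcrop [252.4 396. ] inner [253.1 374.1] topcrop [354.3 390.9]
R 0.8 wristcrop [251.8 418.4] inner [252.4 394.8] topcrop [355.5 381. ]
R 0.9 wristcrop [251.4 442. ] inner [251.9 417.1] topcrop [357.1 370.2]
R 1.0 wristcrop [251.  466.6] inner [251.4 440.7] topcrop [359.1 358.8]
R 1.1 wristcrop [250.7 491.6] inner [251.  465.1] topcrop [361.5 346.7]
R 1.2 wristcrop [250.5 516.9] inner [250.7 490.1] topcrop [364.2 334.1]
R 1.3 wristcrop [250.5 541.9] inner [250.6 515.4] topcrop [367.3 321.2]
124.5248220444031 33.0541166870467
127.43389529288098 -47.34527463292698
68.61627798625337 -110.61221131470538
```

Both covers are at about 1.2–1.3 rad, so I'll place the closed fingers behind the right cover first, then sweep it along an arc. Tool x = −fixture x, y = +y, z = down, and the TCP is now at fixture (−60.5, −19, 331).

Call:
step_arm([
  [[-12, -2.1, 10], [0, 0, 0], 0],
  [[-12, -2.1, 10], [0, 0, 0], 0],
  [[-12, -2.1, 10], [0, 0, 0], 0],
  [[-12, -2.1, 16], [0, 0, 0], 0],
  [[-12, -2.1, 20], [0, 0, 0], 0],
  [[-12, -2.1, 22.4], [0, 0, 0], 0],
  [[-12, -2.1, 22.4], [0, 0, 0], 0],
  [[-12, -2.1, 22.4], [0, 0, 0], 0],
])

```text
time_s: 2.25
eef_pos: [530.0, 335.1, 108.7]
ee_rot: [0.001, 0.13, 0.992, 0.001]
force: [0.3, -0.2, 1.1]
grip_width: -0.002
grip_force: 0.0
```

```bash
cat > st.py <<'E'
from h import *
np.set_printoptions(precision=1,suppress=True)
o=np.array([481.4,388.9]);yaw=-.262
s=ctrl.sense();p=s["eef_pos"];d=np.array(p[:2])-o;c,n=np.cos(yaw),np.sin(yaw)
print("fix",c*d[0]+n*d[1],-n*d[0]+c*d[1],p[2],"F",np.array(s["force"]),"t",s["time_s"])
E
cat > tst.py <<'E'
import sys
from st import *
t=cap("top");save(t,sys.argv[1],(120,150,230,260),5)
E
python3 tst.py t2.png
```

```text
fix 60.83748996401286 -39.396022936580486 108.73888813208649 F [ 0.3 -0.2  1.1] t 2.25
```

View pics/t2.png

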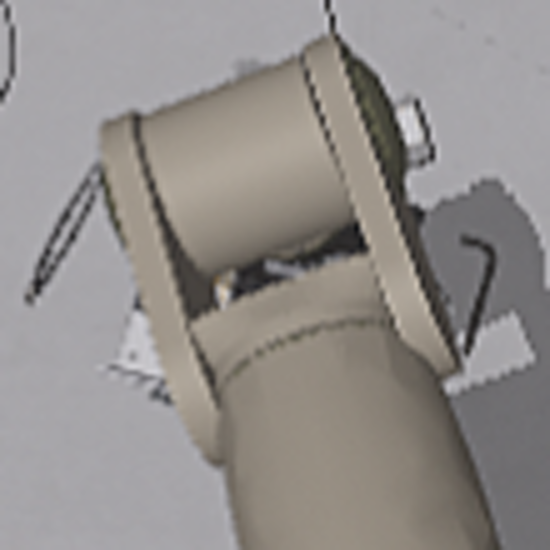

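The arm hides the fixture in the top view, so I'll rely on the wrist camera. The pose is as intended with no contact, so I sweep the right cover down its arc.

Call:
step_arm([
  [[1.3, 0, 0], [0, 0, 0], 0],
  [[2.5, 0, 0], [0, 0, 0], 0],
  [[3.3, 0, 0.3], [0, 0, 0], 0],
  [[4.0, 0, 0.7], [0, 0, 0], 0],
  [[4.7, 0, 1.2], [0, 0, 0], 0],
  [[5.2, 0, 1.8], [0, 0, 0], 0],
  [[5.7, 0, 2.5], [0, 0, 0], 0],
  [[6.0, 0, 3.3], [0, 0, 0], 0],
])

```text
time_s: 3.3
eef_pos: [471.3, 350.1, 73.7]
ee_rot: [-0.0, 0.13, 0.992, -0.0]
force: [-0.1, 0.7, -0.5]
grip_width: 0.0
grip_force: 0.2
```

Run:
```python
from st import *
a=cap("wrist");save(a,"w2.png",s=1.5)
```

```text
fix 0.31668178541694836 -40.12731486850064 73.66668085703698 F [-0.1  0.7 -0.5] t 3.3
```

View pics/w2.png

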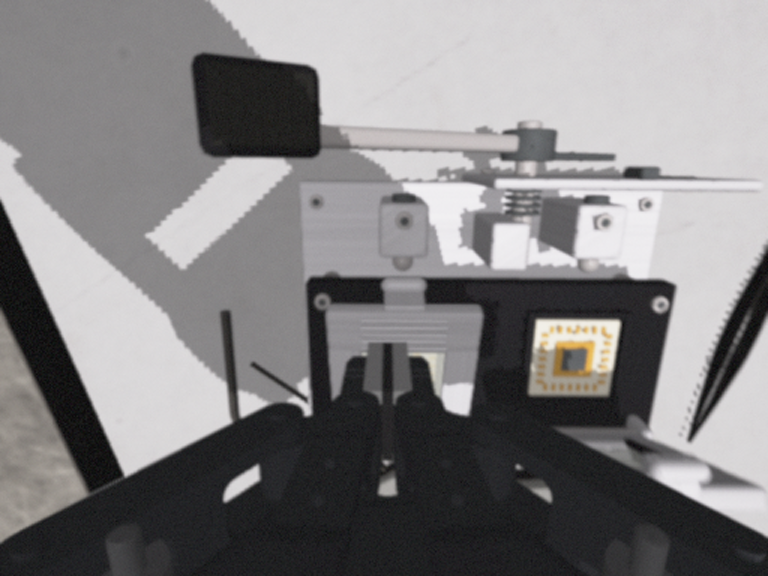

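The right cover is nearly shut, with the finger on its pane just behind the ribbed bar (row 330), and the left cover is still open. Now I move onto the bar and press.

Call:
step_arm([
  [[0.4, 0, 0.4], [0, 0, 0], 0],
  [[0.8, 0, 0.8], [0, 0, 0], 0],
  [[1.2, 0, 1.1], [0, 0, 0], 0],
  [[1.3, 0, 1.3], [0, 0, 0], 0],
  [[1.3, 0, 1.5], [0, 0, 0], 0],
  [[1.3, 0, 1.5], [0, 0, 0], 0],
])

```text
time_s: 4.1
eef_pos: [458.5, 353.5, 59.7]
ee_rot: [-0.001, 0.13, 0.992, -0.0]
force: [-4.2, -1.2, 8.4]
grip_width: -0.001
grip_force: 3.7
```

Call:
step_arm([
  [[0, 0, 0.15], [0, 0, 0], 0],
  [[0, 0, 0.25], [0, 0, 0], 0],
  [[0, 0, 0.25], [0, 0, 0], 0],
])

```text
time_s: 4.47
eef_pos: [458.6, 353.7, 59.1]
ee_rot: [-0.0, 0.13, 0.992, 0.0]
force: [-9.0, -3.4, 24.3]
grip_width: 0.001
grip_force: 12.1
```

24 N at 59 mm height means it is on the solid stop. Now lift and go behind the left cover.

Call:
step_arm([
  [[0, 0, -5], [0, 0, 0], 0],
  [[0, 0, -9.5], [0, 0, 0], 0],
  [[-1, 1, -9.5], [0, 0, 0], 0],
  [[-4, 4, -9.5], [0, 0, 0], 0],
  [[-7.3, 8, -9.5], [0, 0, 0], 0],
  [[-7.3, 8, -9.5], [0, 0, 0], 0],
  [[-7.3, 8, -5.2], [0, 0, 0], 0],
  [[-7.3, 8, -5.2], [0, 0, 0], 0],
])

```text
time_s: 5.48
eef_pos: [548.0, 410.8, 105.7]
ee_rot: [-0.003, 0.13, 0.992, -0.002]
force: [-0.3, -0.5, -0.3]
grip_width: 0.002
grip_force: 0.0
```

```bash
python3 st.py
```

```text
fix 58.650392800381276 38.38207420151399 105.65597666896103 F [-0.3 -0.5 -0.3] t 5.475
```

Call:
step_arm([
  [[1.3, 0, 0], [0, 0, 0], 0],
  [[2.5, 0, 0], [0, 0, 0], 0],
  [[3.3, 0, 0.3], [0, 0, 0], 0],
  [[4.0, 0, 0.7], [0, 0, 0], 0],
  [[4.7, 0, 1.2], [0, 0, 0], 0],
  [[5.2, 0, 1.8], [0, 0, 0], 0],
  [[5.7, 0, 2.5], [0, 0, 0], 0],
  [[6.0, 0, 3.3], [0, 0, 0], 0],
])

```text
time_s: 6.48
eef_pos: [491.9, 427.4, 75.1]
ee_rot: [-0.0, 0.13, 0.992, -0.0]
force: [-0.2, 1.0, 0.7]
grip_width: -0.001
grip_force: 0.2
```

```bash
python3 st.py
```

```text
fix 0.17885510683870898 39.88879511053821 75.13608325057184 F [-0.2  1.   0.7] t 6.475
```

Call:
step_arm([
  [[0.4, 0, 0.4], [0, 0, 0], 0],
  [[0.8, 0, 0.8], [0, 0, 0], 0],
  [[1.2, 0, 1.1], [0, 0, 0], 0],
  [[1.3, 0, 1.4], [0, 0, 0], 0],
  [[1.3, 0, 1.7], [0, 0, 0], 0],
  [[1.3, 0, 1.85], [0, 0, 0], 0],
  [[1.3, 0, 1.85], [0, 0, 0], 0],
])

```text
time_s: 7.35
eef_pos: [479.5, 431.0, 59.3]
ee_rot: [0.0, 0.13, 0.992, 0.0]
force: [-6.4, -3.6, 17.6]
grip_width: -0.001
grip_force: 8.8
```

```bash
python3 st.py
```

```text
fix -12.77524056707462 40.16704797932995 59.34406277629712 F [-6.4 -3.6 17.6] t 7.35
```

Also on the stop (17.6 N, z 59). Lift, move over the paddle, and check both covers from there.

Call:
step_arm([
  [[0, 0, -5], [0, 0, 0], 0],
  [[0, 0, -9], [0, 0, 0], 0],
  [[2, -3, -9], [0, 0, 0], 0],
  [[5, -8, -9], [0, 0, 0], 0],
  [[7, -13, -9], [0, 0, 0], 0],
  [[7, -13, -9], [0, 0, 0], 0],
  [[7, -13, -9], [0, 0, 0], 0],
])

```text
time_s: 8.22
eef_pos: [379.1, 323.5, 147.6]
ee_rot: [0.0, 0.13, 0.992, 0.0]
force: [-0.4, 0.1, -0.1]
grip_width: 0.002
grip_force: 0.0
```

Run:
```python
from st import *
a=cap("wrist");save(a,"w3.png",s=1.5)
```

```text
fix -81.85321868436472 -89.60987828240148 147.59728702265613 F [-0.4  0.1 -0.1] t 8.225
```

View pics/w3.png

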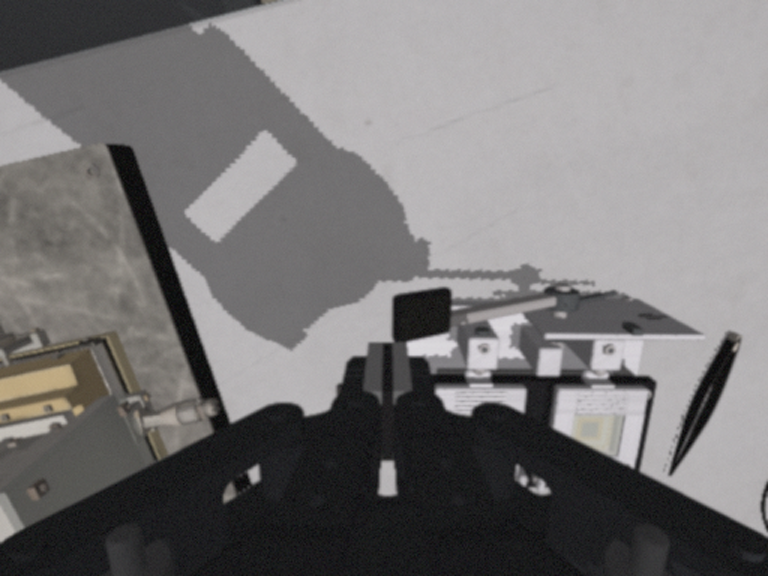

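Both covers lie shut (front bars at row ~400). The paddle is at (421,315), ahead of the finger tips. Descend slowly on the paddle.

Call:
step_arm([
  [[0.1, 0, 3], [0, 0, 0], 0],
  [[0.1, 0, 4], [0, 0, 0], 0],
  [[0.1, 0, 5], [0, 0, 0], 0],
  [[0.1, 0, 6], [0, 0, 0], 0],
  [[0.1, 0, 7], [0, 0, 0], 0],
  [[0.1, 0, 8], [0, 0, 0], 0],
  [[0.1, 0, 8.6], [0, 0, 0], 0],
  [[0.1, 0, 9], [0, 0, 0], 0],
])

```text
time_s: 9.28
eef_pos: [378.3, 323.5, 57.8]
ee_rot: [0.0, 0.13, 0.992, -0.0]
force: [-1.1, -4.2, 6.8]
grip_width: -0.002
grip_force: 3.1
```

```bash
python3 st.py
```

```text
fix -82.63566106813613 -89.91723422711345 57.75409237532944 F [-1.1 -4.2  6.8] t 9.275
```

Call:
step_arm([
  [[0, 0, 0.3], [0, 0, 0], 0],
  [[0, 0, 0.5], [0, 0, 0], 0],
  [[0, 0, 0.5], [0, 0, 0], 0],
  [[0, 0, 0.5], [0, 0, 0], 0],
  [[0, 0, 0.5], [0, 0, 0], 0],
  [[0, 0, 0.5], [0, 0, 0], 0],
  [[0, 0, 0.5], [0, 0, 0], 0],
])

```text
time_s: 10.15
eef_pos: [378.2, 323.3, 53.0]
ee_rot: [0.0, 0.13, 0.992, -0.0]
force: [-1.6, -4.5, 6.2]
grip_width: 0.003
grip_force: 3.2
```

Run:
```python
from st import *
a=cap("wrist");save(a,"w4.png",(240,150,512,354),2.9)
```

```text
fix -82.67473647619686 -90.10968544017554 52.967502375068094 F [-1.6 -4.5  6.2] t 10.15
```

View pics/w4.png

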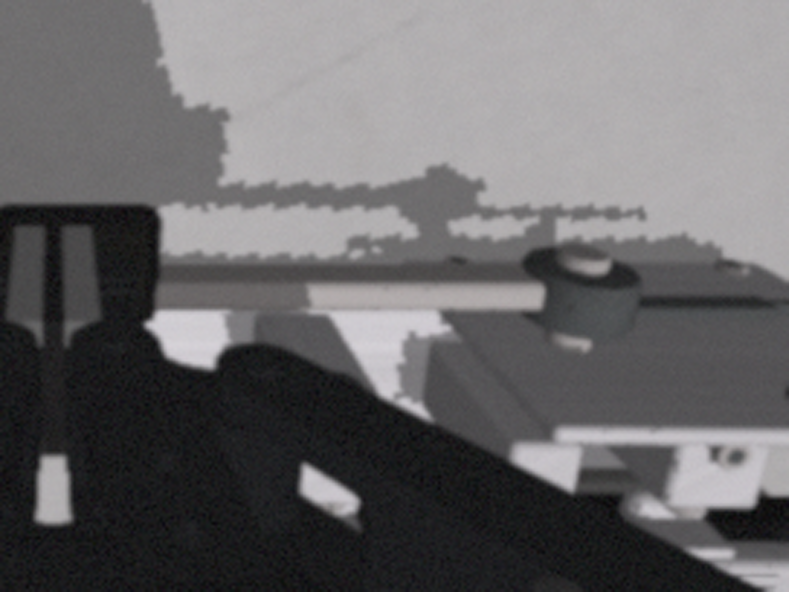

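The fingers sit on the paddle's middle and the lever rod runs level at row ~295. TCP height is 53 mm against 52 mm for the long mark, so about 0.49 rad, with 6 N force. I hold briefly, then hand in.

Call:
step_arm([
  [[0, 0, 0.03], [0, 0, 0], 0],
  [[0, 0, 0.03], [0, 0, 0], 0],
  [[0, 0, 0.03], [0, 0, 0], 0],
  [[0, 0, 0.03], [0, 0, 0], 0],
  [[0, 0, 0.03], [0, 0, 0], 0],
  [[0, 0, 0.03], [0, 0, 0], 0],
])

```text
time_s: 10.95
eef_pos: [378.2, 323.3, 52.7]
ee_rot: [0.0, 0.13, 0.992, -0.0]
force: [-1.9, -5.1, 6.5]
grip_width: -0.001
grip_force: 3.3
```

```bash
python3 -c "
from st import *
print(ctrl.finish_job())"
```

```text
fix -82.64848113202837 -90.10633399171755 52.68478742454259 F [-1.9 -5.1  6.5] t 10.95
the job is handed in; nothing more can be done
None
```

I pressed both covers down onto their stops and they look shut in the wrist view; the arm is still holding the lever near the long mark (about 0.49 rad from the 52.7 mm tool height, about 6.5 N); the job was handed in at 10.95 s and no verdict came back.

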